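Clear the used caps off the slide warmer into the catch tray

TASK

Clear the slide-warming plate: with the closed fingertips, push the three loose screw caps across the black plate and over its edge, so that each drops into the open steel tray beside it. Slide the caps, do not lift, carry or flick them, and leave the vials standing where they are on the plate and everything else on the bench in its place.

Things in the scene. Friction and masses are not known exactly. Their poses are not given: they have to be found in the camera images.
- plate: the slide-warming plate, a cream box with a flat black top without rim, fixed, its front with the dial towards the robot. 270 mm along its x (away from the robot), 290 mm along its y, top 45 mm above the bench. Origin at the centre of its underside, z up. Vials and caps stand on its top in rows along its y: cap rows near x = -95, 0 and +95 mm, vial rows near x = -48 and +48 mm (plate frame).
- tray: the open steel catch tray, fixed, standing against one of the plate's two y sides (left or right of it as seen from the robot), 3 mm gap. 270 mm along its x, 120 mm along its y, 35 mm tall, so its rim is 10 mm below the plate's top; walls 4 mm, floor about 4 mm thick. Its axes are parallel to the plate's; its centre is 208 mm from the plate's centre along the plate's y. Origin at the centre of its underside.
- case: the closed grey slide case with two lid clasps on each long side and a blank paper panel on top, fixed, standing against the plate's other y side. Same footprint as the tray, 34 mm tall. Not a place for caps. Origin at the centre of its underside.
- cap_a: a loose used screw cap lying in the row nearest the robot on the plate: a solid round white plastic disc with a ribbed rim, 32 mm across and 14 mm tall, about 14 g, free to slide. Origin at its centre (7 mm above what it lies on); z is its axis.
- cap_b: a loose used screw cap lying in the middle row on the plate: a solid round white plastic disc with a ribbed rim, 32 mm across and 14 mm tall, about 14 g, free to slide. Origin at its centre (7 mm above what it lies on); z is its axis.
- cap_c: a loose used screw cap lying in the row farthest from the robot on the plate: a solid round white plastic disc with a ribbed rim, 32 mm across and 14 mm tall, about 14 g, free to slide. Origin at its centre (7 mm above what it lies on); z is its axis.
- vial_a: a filled amber glass sample vial with a white lid, 22 mm across and 50 mm tall, standing upright and loose on the plate between the near and middle caps. A bystander: leave it standing. Origin at the centre of its underside, z up.
- vial_b: a filled amber glass sample vial with a white lid, 22 mm across and 50 mm tall, standing upright and loose on the plate between the middle and far caps. A bystander: leave it standing. Origin at the centre of its underside, z up.
- bottle: bystander on the bench to the left of the plate: clear reagent bottle, 70 mm across, 140 mm tall. Origin at the centre of its underside.
- beaker: bystander beyond the plate: glass beaker, 70 mm across, 90 mm tall. Origin at the centre of its underside.
- flask: bystander beyond the plate: flat rectangular culture flask with a white cap, 85 x 50 x 38 mm, plus an 18 mm cap at its -x end. Origin at the centre of its underside.
- dishes: bystander on the bench to the right of the plate: stack of three culture dishes, 92 mm across, 42 mm tall. Origin at the centre of its underside.
- jar: bystander on the bench at the near right of the plate: amber jar with a white lid, 56 mm across, 75 mm tall. Origin at the centre of its underside.

How it is judged:
By the outcome, as a careful person would: the job done as asked, in the order asked, and still so for the second after the job is handed in, with the robot touching nothing.
It also fails if it takes over 58 s, if anything falls off the work surface, if the arm or the gripper's body presses on something with over 40 N, if the wrist force passes 120 N, or if a joint passes its speed limit or range.

ROBOT

A 7-joint arm with a two-finger parallel gripper is mounted at the origin on the work surface. World frame = base frame: x ahead of the robot, y to its left, z up, the work surface at z = 0. Lengths are in m, angles in rad, forces in N, time in s.
With the tool pointing down it reaches from about 0.425 to 0.925 m from the base axis. Payload 6.8 kg.
Tool frame: the origin (TCP) lies at the very end of the fingers, on their centre line; the grasp point (between the pads) lies 19 mm behind it; x points along the fingers, y is the direction in which the jaws open and shut, and the axes are right-handed (so a half turn about x gives the same grasp; the last joint's range is limited). The gripper opens to 85 mm and grips with 20 to 120 N. Pads are 22 mm wide; open, the fingers measure 114 mm over their backs; the gripper's body (76 mm by 85 mm) begins 54 mm behind the grasp point. The pads swing forward as they close: fully open they stand 13 mm farther back than shut.
Start: joints at [0.995, 0.477, 0.022, 1.555, -0.011, 1.109, -0.083], TCP at [0.304, -0.602, 0.231] pointing down, gripper open.
Joint ranges: [-2.96, 2.96], [-0.34, 2.1], [-1.41, 1.46], [0.24, 2.44], [-1.37, 4.51], [0.17, 1.92], [-2.96, 2.96]. Speed limits (rad/s): [2.39, 2.39, 3.14, 3.14, 3.14, 3.14, 3.14].

INTERFACE

Orientations are given as a rotation vector (axis times angle).
In Python, from bench import get_obs, grab_frame, camera_info, hand_in gives the robot as it stands.
- The arm moves only by the tool apply_moves, never from a script. Its argument "series" is text: rows parted by semicolons, each of 7 numbers parted by spaces: the turn, a rotation vector about the tool's x, y, z in rad, then the shift along the tool's x, y, z in m, then the opening, from 0 (shut) to 1 (fully open). In form: wx wy wz tx ty tz hand; .... A call has 1 to 12 rows; each row is the pose to reach, as a shift and turn from the pose commanded when the call began, along the tool's axes at that moment; what a row does not reach only later rows make up. A row lasts 1/8 s, in which the tool goes at most 62.5 mm and 10.7 degrees, less where a joint would pass 70% of its speed; a pose out of reach is approached as far as the arm can. A call with a gripper value outside its range is refused whole. The fingers move at their own pace and stop on an object; "force" is the grip in N (left out, the last holds). Time passes only in rows, so rows that repeat a pose let the fingers close. It gives the time, the measured TCP pose, the force and the opening at its end, in the units of the state.
- get_obs(): the state, without advancing time (a new reading comes with each control period).
- grab_frame(name): name is "scene" or "top" or "wrist"; returns the picture (384x512x3 uint8, blue, green, red); there is no depth.
- camera_info(name): a dict with "fov_y" (degrees; the focal length in pixels is half the picture's height over the tangent of half this angle, whatever the lens; pixels are square), "cx", "cy" (the principal point, pixels), "D" ([k1, k2, p1, p2, k3] as OpenCV has them; the pictures are not rectified), "rvec" (rotation vector, rad) and "tvec" (3), from world to camera coordinates, as OpenCV has them. Camera axes: x right, y down, z forward; pixel columns grow to the right and rows downward; lengths in m; the calibration is good to about 2 mm. A picture is of the moment at which its call begins: read the wrist's pose just before it. camera_info takes no time and is no camera call; for the wrist camera it gives the pose at the moment of the call.
- hand_in(): hands the job in, once; it reports no verdict.
The state is a dict: "clock": time; "joints": joint angles; "qvel": joint speeds; "tau": joint torques, N m; "tcp_pos": TCP position; "orientation": TCP orientation; "contact_force": force on the tool from outside, world axes, zero at the start; "moment": the same for the moment, N m; "grip_width": finger opening in m.
Only numpy, scipy, OpenCV 4.12 (cv2) and the standard library are available. Lean on these libraries where they do the work, as an engineer would, in place of code of your own. Each camera call takes 0.05 s, during which the arm holds its last target.

## Working session

There is one attempt and no reset: what is moved stays moved. The work goes in short steps, Python scripts to look and compute and a tool call to move; the robot and the scene stay as the last step left them, time stands still between calls to the robot, and variables do not carry over. Pictures are saved under pics/ and viewed, and the job is handed in when it is done.

Besides the shell and the picture viewer there is one more tool, called by a JSON object that holds its "method" and its "body". apply_moves: Moves the arm, as the interface text tells. Its arguments: {"type":"object","properties":{"series":{"type":"string"},"force":{"type":"number"}},"required":["series"]}

```bash
ls; mkdir -p pics; python3 - <<'E'
from bench import *
import cv2
o=get_obs()
print({k:o[k] for k in ['clock','tcp_pos','orientation','grip_width','contact_force']})
for n in ['scene','top']:
    print(n,camera_info(n)); cv2.imwrite(f'pics/{n}0.png',grab_frame(n))
E
```

```text
pics
{'clock': 0.0, 'tcp_pos': array([ 0.30409542, -0.60198439,  0.23034748]), 'orientation': array([ 1.96101737,  0.4691312 , -1.96216855]), 'grip_width': 0.08559553754570673, 'contact_force': array([-0.58126812,  0.14666236,  0.38498734])}
scene {'fov_y': 46.31788172743282, 'cx': 259.72369043005773, 'cy': 192.30108731107808, 'D': array([-0.0198673,  0.       ,  0.       ,  0.       ,  0.       ]), 'rvec': array([ 1.77724505,  1.64388607, -0.76659857]), 'tvec': array([-0.03863386, -0.36604275,  1.71003444])}
top {'fov_y': 51.50437127677237, 'cx': 253.84224655184647, 'cy': 185.80146600848184, 'D': array([-0.04201712,  0.        ,  0.        ,  0.        ,  0.        ]), 'rvec': array([ 2.15351974, -2.1554587 ,  0.13484623]), 'tvec': array([0.0176255 , 0.60131822, 1.30379142])}
```

View pics/scene0.png

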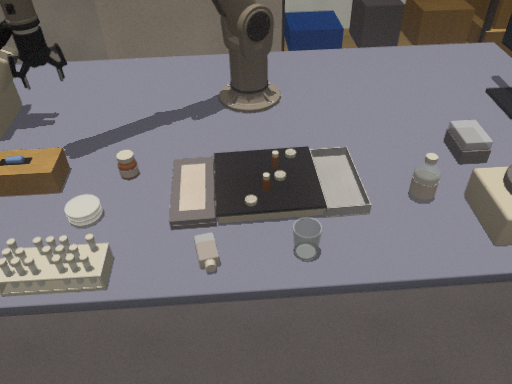

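View pics/top0.png

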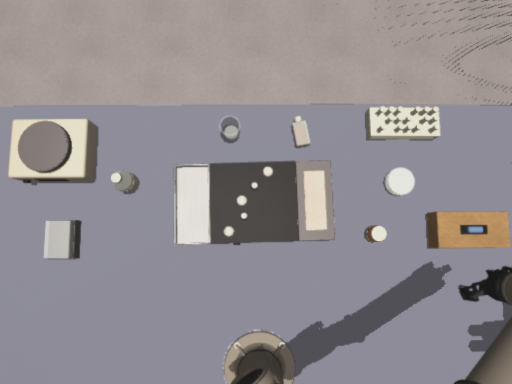

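The tray is on the robot's left (+y) of the plate, around top px (193,203), and the case is on the right, around (315,200). The caps are at about (229,231), (242,200) and (268,171), and the vials at about (244,216) and (254,185). I'll measure them now.

```bash
cat > h.py <<'E'
import numpy as np, cv2
from bench import *
def cam(n):
    c=camera_info(n); f=192/np.tan(np.radians(c['fov_y'])/2)
    K=np.array([[f,0,c['cx']],[0,f,c['cy']],[0,0,1]]); R=cv2.Rodrigues(c['rvec'])[0]
    return K,c['D'],R,c['tvec'],c['rvec']
def ray(n,px,z,C=None):
    K,D,R,t,_=C or cam(n)
    p=cv2.undistortPoints(np.array(px,float).reshape(-1,1,2),K,D).reshape(-1,2)
    d=np.c_[p,np.ones(len(p))]@R; o=-R.T@t
    return o+d*((z-o[2])/d[:,2])[:,None]
def proj(n,P,C=None):
    K,D,R,t,rv=C or cam(n)
    return cv2.projectPoints(np.array(P,float).reshape(-1,3),rv,t,K,D)[0].reshape(-1,2)
E
python3 - <<'E'
from h import *
im=cv2.imread('pics/top0.png')
cv2.imwrite('pics/topz.png',cv2.resize(im[150:255,165:345],None,fx=4.4,fy=4.4,interpolation=cv2.INTER_CUBIC))
im2=cv2.imread('pics/scene0.png')
cv2.imwrite('pics/scz.png',cv2.resize(im2[135:230,160:375],None,fx=3.7,fy=3.7,interpolation=cv2.INTER_CUBIC))
for n,img in (('top',im),('scene',im2)):
    g=img.max(2); 
    black=(g<30).astype(np.uint8)
    k,l,s,c=cv2.connectedComponentsWithStats(black)
    for i in range(1,k):
        if s[i,4]>1000: 
            cs,_=cv2.findContours((l==i).astype(np.uint8),cv2.RETR_EXTERNAL,cv2.CHAIN_APPROX_NONE)
            print(n,s[i],cv2.approxPolyDP(cs[0],6,True).reshape(-1,2).tolist(), cv2.boxPoints(cv2.minAreaRect(cs[0])).tolist())
    r={'top':(163,240,212,296),'scene':(148,210,222,318)}[n]
    w=((img.min(2)>100)).astype(np.uint8); m=np.zeros_like(w); m[r[0]:r[1],r[2]:r[3]]=w[r[0]:r[1],r[2]:r[3]]
    k,l,s,c=cv2.connectedComponentsWithStats(m)
    for i in range(1,k):
        if s[i,4]>4: print(n,s[i],c[i].round(2), ray(n,c[i],0.059 if s[i,4]>40 else .095)[0].round(4))
E
```

```text
top [263 166  10  11  85] [267.42 170.95] [ 0.6486 -0.0283  0.059 ]
top [251 182   7   7  40] [254.08 184.8 ] [0.5973 0.0162 0.095 ]
top [236 195  11  11  91] [241.26 199.99] [0.5515 0.0586 0.059 ]
top [241 212   7   7  37] [243.59 215.16] [0.4994 0.0498 0.095 ]
top [223 226  12  11  98] [228.34 230.87] [0.45   0.1007 0.059 ]
scene [   0   20   56   60 1266] [[36, 20], [23, 28], [0, 25], [0, 48], [12, 33], [26, 63], [17, 73], [9, 58], [22, 79], [29, 65], [55, 65], [40, 29], [11, 31]] [[-8.137563705444336, 28.374113082885742], [33.84061050415039, 10.968526840209961], [56.32030487060547, 65.18425750732422], [14.342132568359375, 82.58984375]]
scene [222 148  56   5 141] [242.35 149.02] [ 0.4236 -0.042   0.059 ]
scene [285 148  11   8  62] [290.08 151.65] [0.4506 0.0991 0.059 ]
scene [309 148   9  28 100] [314.36 159.02] [0.4934 0.1651 0.059 ]
scene [272 150   7   5  27] [274.81 152.11] [0.4978 0.0489 0.095 ]
scene [274 170  12   8  75] [279.52 173.84] [0.5525 0.057  0.059 ]
scene [263 172   7   5  29] [265.79 174.24] [0.5953 0.0154 0.095 ]
scene [245 195  12   9  85] [250.55 198.73] [ 0.6494 -0.0295  0.059 ]
```

View pics/topz.png

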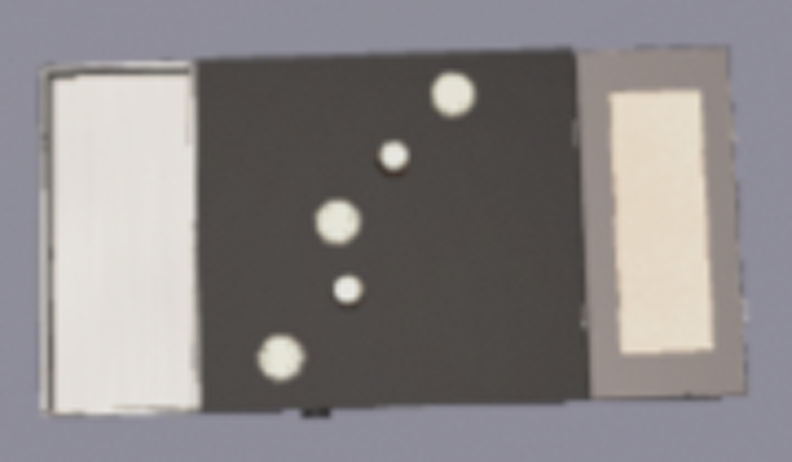

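View pics/scz.png

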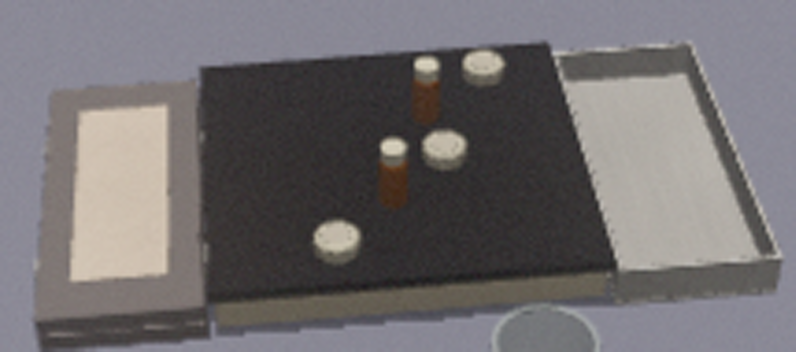

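The top zoom shows the plate's black top bounded by about (196,62), (573,50), (588,399) and (200,411) in zoomed pixels. The tray sits to its left, with the caps and vials in clear view.

```bash
python3 - <<'E'
from h import *
z=np.array([[196,62],[573,50],[588,399],[200,411]])
px=(z+.5)/4.4-.5+[165,150]
P=ray('top',px,.045);print(P.round(4))
c=P.mean(0);print('centre',c)
print('yaw ydir',[np.degrees(np.arctan2(-(a-b)[0],(a-b)[1])) for a,b in((P[0],P[1]),(P[3],P[2]))],'xdir',[np.degrees(np.arctan2((a-b)[1],(a-b)[0])) for a,b in((P[0],P[3]),(P[1],P[2]))],
 [np.linalg.norm(P[i]-P[(i+1)%4]) for i in range(4)])
s=(np.array([[203,67],[549,43],[612,270],[216,298]])+.5)/3.7-.5+[160,135]
S=ray('scene',s,.045);print(S.round(4),S.mean(0))
print('yaw ydir',[np.degrees(np.arctan2(-(a-b)[0],(a-b)[1])) for a,b in((S[1],S[0]),(S[2],S[3]))],'xdir',[np.degrees(np.arctan2((a-b)[1],(a-b)[0])) for a,b in((S[2],S[1]),(S[3],S[0]))])
o=get_obs();print(cv2.Rodrigues(o['orientation'])[0].round(4), o['joints'].round(3),o['clock'])
E
```

```text
[[ 0.676   0.1682  0.045 ]
 [ 0.685  -0.1217  0.045 ]
 [ 0.419  -0.1294  0.045 ]
 [ 0.4103  0.1617  0.045 ]]
centre [0.54756596 0.01968092 0.045     ]
yaw ydir [np.float64(1.7824272016464524), np.float64(1.715690402301105)] xdir [np.float64(1.3988489891947724), np.float64(1.6503464507476027)] [np.float64(0.2900097066513713), np.float64(0.26614475281781697), np.float64(0.29117588744268325), np.float64(0.2658108474582298)]
[[ 0.4153 -0.127   0.045 ]
 [ 0.4088  0.16    0.045 ]
 [ 0.686   0.1628  0.045 ]
 [ 0.6896 -0.1162  0.045 ]] [0.54989114 0.01989163 0.045     ]
yaw ydir [np.float64(1.29708292470802), np.float64(0.7443202982481174)] xdir [np.float64(0.5782917951175749), np.float64(2.260164518694778)]
[[-9.000e-04  4.509e-01 -8.926e-01]
 [ 1.400e-03 -8.926e-01 -4.509e-01]
 [-1.000e+00 -1.700e-03  1.000e-04]] [ 0.995  0.478  0.022  1.556 -0.011  1.109 -0.083] 0.1
```

{"method": "apply_moves", "body": {"series": "0.1 0 0 0 -0.03 -0.05 0; 0.2 0 0 0 -0.06 -0.10 0; 0.3 0 0 0 -0.09 -0.155 0; 0.4 0 0 0 -0.12 -0.21 0; 0.44 0 0 0 -0.15 -0.26 0; 0.44 0 0 0 -0.18 -0.31 0; 0.44 0 0 0 -0.25 -0.335 0; 0.44 0 0 0 -0.31 -0.355 0; 0.44 0 0 0 -0.37 -0.375 0; 0.44 0 0 0.02 -0.42 -0.395 0; 0.44 0 0 0.05 -0.47 -0.41 0; 0.44 0 0 0.07 -0.515 -0.426 0", "force": 60}}

```text
clock: 1.6
tcp_pos: [0.4514, 0.0509, 0.1604]
orientation: [2.207, 0.031, -2.208]
contact_force: [0.5, -0.3, 0.9]
grip_width: 0.0
```

```bash
python3 - <<'E'
from h import *
o=get_obs();print(o['tcp_pos'].round(4),cv2.Rodrigues(o['orientation'])[0].round(3).tolist(),o['joints'].round(2))
C=cam('wrist'); w=grab_frame('wrist'); cv2.imwrite('pics/w1.png',w)
s=grab_frame('scene'); cv2.imwrite('pics/s1.png',cv2.resize(s[60:230,160:375],None,fx=3.4,fy=3.4,interpolation=cv2.INTER_CUBIC))
for n,p in dict(a=[.4503,.0999,.052],b=[.552,.0578,.052],c=[.649,-.0289,.052],va=[.4986,.0494,.095],tcp=o['tcp_pos']).items(): print(n,proj('wrist',p,C).round(1))
E
```

```text
[0.4514 0.0509 0.1604] [[-0.0, 0.028, -1.0], [-0.0, -1.0, -0.028], [-1.0, 0.0, 0.0]] [-0.03  0.22 -0.24  2.12  0.07  0.81 -1.87]
a [[202.  188.7]]
b [[250.9  70.2]]
c [[369.6 -61.1]]
va [[259.8 142.2]]
tcp [[255.8 243.3]]
```

View pics/w1.png

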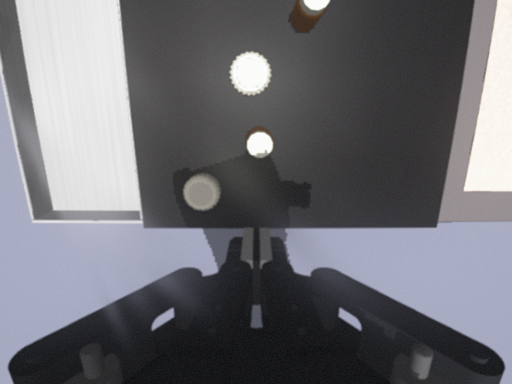

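View pics/s1.png

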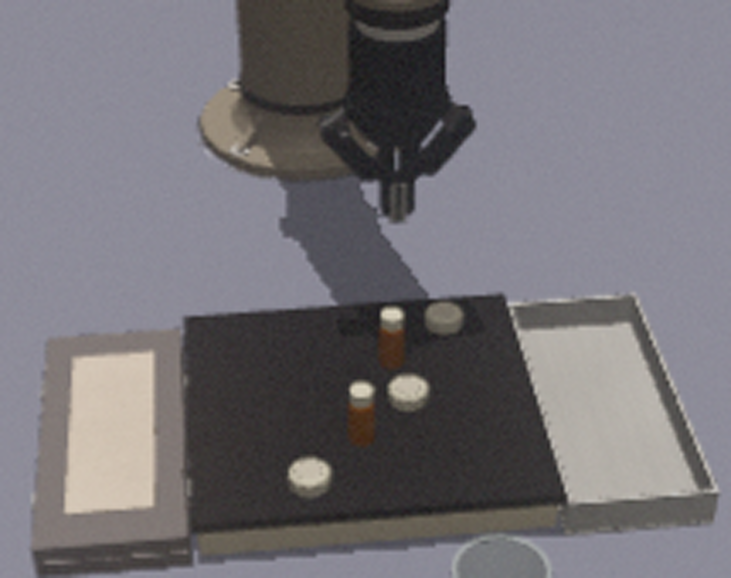

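The wrist view puts cap a at (202,191) and cap b at (250,74), both within 2–4 px of my estimates. The closed fingers are about 28 mm thick and the path is clear, so I'll descend behind cap a.

{"method": "apply_moves", "body": {"series": "0 0 0 0.04 0 0 0; 0 0 0 0.08 0 0 0; 0 0 0 0.1 0 0 0; 0 0 0 0.111 0 0 0; 0 0 0 0.111 0 0 0; 0 0 0 0.111 -0.01 0 0; 0 0 0 0.111 -0.02 0 0"}}

```text
clock: 2.58
tcp_pos: [0.4526, 0.0702, 0.0512]
orientation: [2.21, 0.031, -2.206]
contact_force: [-0.3, -0.4, 0.1]
grip_width: 0.0001
```

```bash
python3 - <<'E'
from h import *
o=get_obs();print(o['clock'],o['tcp_pos'].round(4),o['contact_force'].round(1))
w=grab_frame('wrist'); s=grab_frame('scene')[100:215,200:360]
cv2.imwrite('pics/ws2.png',np.vstack([cv2.resize(w[80:,80:],(400,281)),cv2.resize(s,(400,287),interpolation=cv2.INTER_CUBIC)]))
E
```

```text
2.575 [0.4526 0.0702 0.0512] [-0.3 -0.4  0.1]
```

View pics/ws2.png

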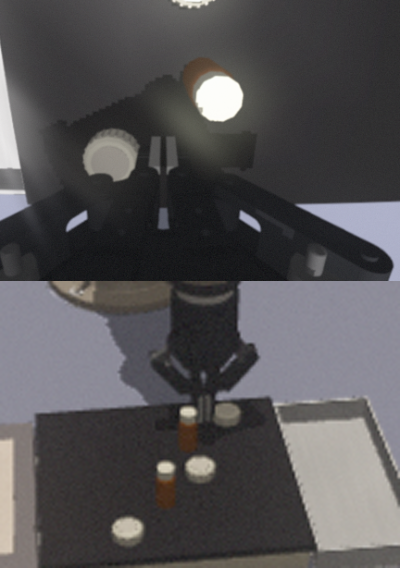

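The finger is right behind cap a, and vial a is clear beside it. Pushing slowly over the edge.

{"method": "apply_moves", "body": {"series": "0 0 0 0 -0.005 0.002 0; 0 0 0 0 -0.014 0.002 0; 0 0 0 0 -0.023 0.002 0; 0 0 0 0 -0.032 0.002 0; 0 0 0 0 -0.041 0.002 0; 0 0 0 0 -0.050 0.002 0; 0 0 0 0 -0.058 0.002 0; 0 0 0 0 -0.064 0.002 0; 0 0 0 0 -0.070 0.002 0; 0 0 0 0 -0.076 0.002 0; 0 0 0 0 -0.083 0.002 0; 0 0 0 0 -0.090 0.002 0"}}

```text
clock: 4.18
tcp_pos: [0.4472, 0.1598, 0.0502]
orientation: [2.207, 0.031, -2.208]
contact_force: [0.2, 0.0, -0.5]
grip_width: -0.0005
```

```bash
python3 - <<'E'
from h import *
o=get_obs();print(o['clock'],o['tcp_pos'].round(4),o['contact_force'].round(1))
w=grab_frame('wrist'); s=grab_frame('scene')[100:215,200:380]
cv2.imwrite('pics/ws3.png',np.vstack([cv2.resize(w,(400,300)),cv2.resize(s,(400,256),interpolation=cv2.INTER_CUBIC)]))
E
```

```text
4.175 [0.4472 0.1598 0.0502] [ 0.2  0.  -0.5]
```

View pics/ws3.png

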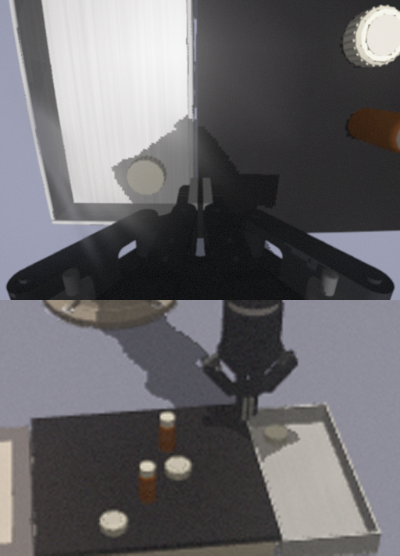

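Cap a lies flat in the tray. Next, cap b: rise, move over and come down behind it.

{"method": "apply_moves", "body": {"series": "0 0 0 -0.05 0 0 0; 0 0 0 -0.09 0 0 0; 0 0 0 -0.09 0.05 -0.034 0; 0 0 0 -0.09 0.10 -0.068 0; 0 0 0 -0.09 0.15 -0.101 0; 0 0 0 -0.09 0.15 -0.101 0; 0 0 0 -0.05 0.15 -0.101 0; 0 0 0 -0.02 0.15 -0.101 0; 0 0 0 0 0.15 -0.101 0; 0 0 0 0 0.15 -0.101 0"}}

```text
clock: 5.52
tcp_pos: [0.5506, 0.0128, 0.0489]
orientation: [2.203, 0.032, -2.211]
contact_force: [0.2, 0.4, 0.1]
grip_width: -0.0002
```

```bash
python3 - <<'E'
from h import *
o=get_obs();print(o['clock'],o['tcp_pos'].round(4),o['contact_force'].round(1))
C=cam('wrist');w=grab_frame('wrist'); s=grab_frame('scene')[100:215,200:380]
print(proj('wrist',[[.551,.0578,.059],[.596,.016,.095],[.551,.0578,.045]],C))
cv2.imwrite('pics/ws4.png',np.vstack([cv2.resize(w,(400,300)),cv2.resize(s,(400,256),interpolation=cv2.INTER_CUBIC)]))
E
```

```text
5.525 [0.5506 0.0128 0.0489] [0.2 0.4 0.1]
[[167.86204331 249.06124534]
 [250.09119263 184.9969243 ]
 [175.2004972  237.14123347]]
```

View pics/ws4.png

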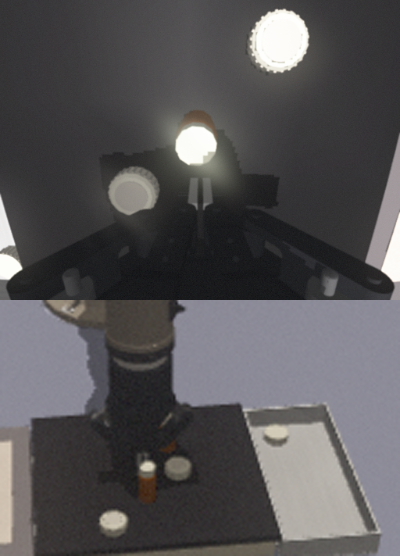

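Cap b is visible at wrist (170,243), directly in front of the finger. Vials are untouched. Pushing it now.

{"method": "apply_moves", "body": {"series": "0 0 0 0 -0.010 0 0; 0 0 0 0 -0.018 0 0; 0 0 0 0 -0.027 0 0; 0 0 0 0 -0.036 0 0; 0 0 0 0 -0.045 0 0; 0 0 0 0 -0.054 0 0; 0 0 0 0 -0.063 0 0; 0 0 0 0 -0.072 0 0; 0 0 0 0 -0.081 0 0; 0 0 0 0 -0.090 0 0; 0 0 0 0 -0.098 0 0; 0 0 0 0 -0.105 0 0"}}

```text
clock: 7.12
tcp_pos: [0.55, 0.1169, 0.0507]
orientation: [2.208, 0.029, -2.207]
contact_force: [-0.2, -3.7, 6.6]
grip_width: -0.0001
```

```bash
python3 - <<'E'
from h import *
o=get_obs();print(o['clock'],o['tcp_pos'].round(4),o['contact_force'].round(1))
w=grab_frame('wrist')
cv2.imwrite('pics/w5.png',cv2.resize(w,(400,300)))
E
```

```text
7.125 [0.55   0.1169 0.0507] [-0.2 -3.7  6.6]
```

View pics/w5.png

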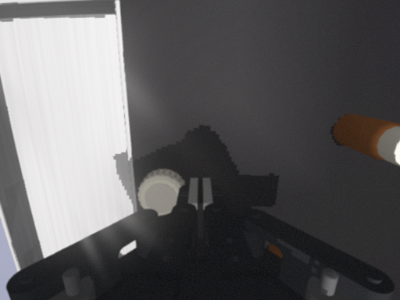

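There's an odd force here: +6.6 N in z and −3.7 N in y, so the cap may be wedged. I'll look closer before going on.

```bash
python3 - <<'E'
from h import *
C=cam('wrist');w=grab_frame('wrist');s=grab_frame('scene')[90:210,240:340]
o=get_obs();print(o['clock'],o['tcp_pos'].round(4),o['contact_force'].round(1))
cv2.imwrite('pics/w6.png',cv2.resize(w[200:320,150:320],None,fx=4,fy=4,interpolation=cv2.INTER_CUBIC))
cv2.imwrite('pics/s6.png',cv2.resize(s,None,fx=5,fy=5,interpolation=cv2.INTER_CUBIC))
print(proj('wrist',[[.549,.1475,.059],[.55,.117,.05]],C))
E
```

```text
7.275 [0.55   0.1179 0.0507] [ 0.5 -1.8  5.6]
[[199.28242435 250.55563926]
 [258.01070756 242.62740451]]
```

View pics/w6.png

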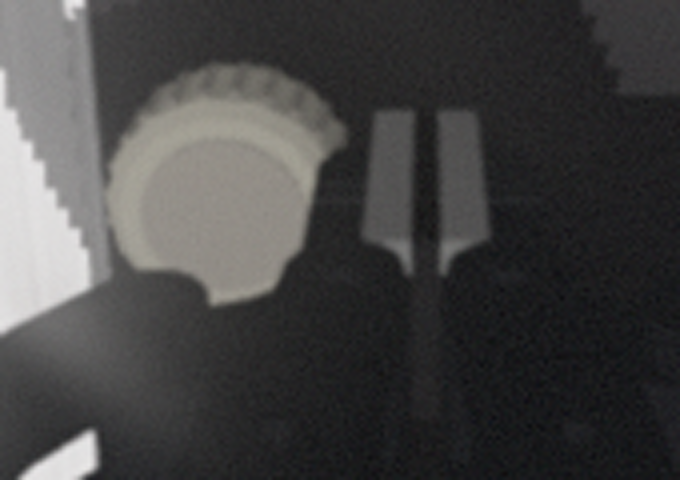

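View pics/s6.png

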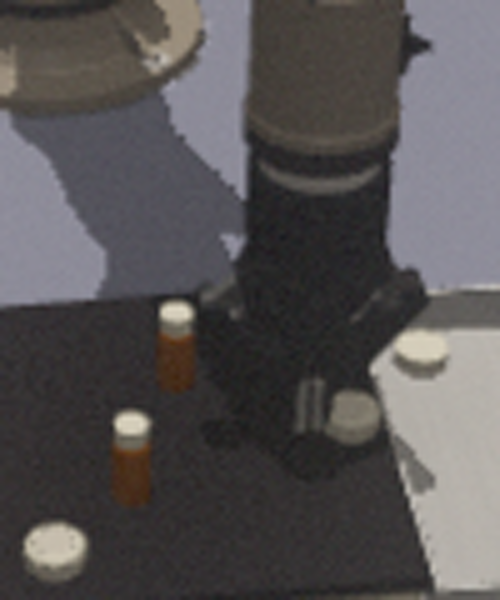

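{"method": "apply_moves", "body": {"series": "0 0 0 0 0.002 0 0; 0 0 0 -0.001 0.004 0 0; 0 0 0 -0.003 0.005 0 0; 0 0 0 -0.003 0.005 0 0"}}

```text
clock: 7.78
tcp_pos: [0.5497, 0.1119, 0.0534]
orientation: [2.208, 0.03, -2.208]
contact_force: [0.3, 1.0, 0.7]
grip_width: 0.0003
```

```bash
python3 - <<'E'
from h import *
w=grab_frame('wrist');s=grab_frame('scene')[90:210,240:340]
o=get_obs();print(o['clock'],o['tcp_pos'].round(4),o['contact_force'].round(1))
a=cv2.resize(w[180:320,120:320],(500,350),interpolation=cv2.INTER_CUBIC);b=cv2.resize(s,(292,350),interpolation=cv2.INTER_CUBIC)
cv2.imwrite('pics/w7.png',np.hstack([a,b]))
E
```

```text
7.875 [0.5497 0.112  0.0533] [-0.3 -0.2  0.3]
```

View pics/w7.png

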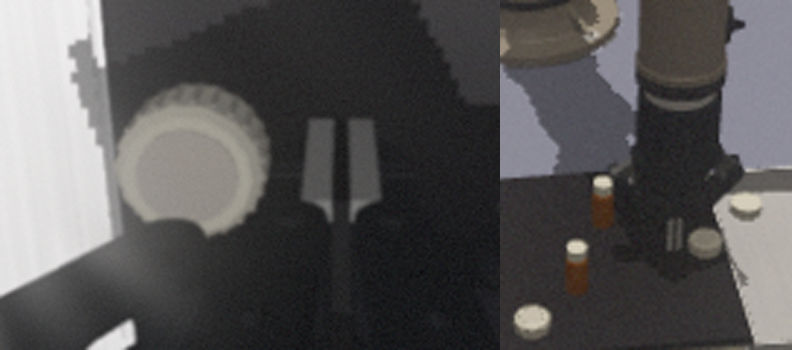

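The cap is released and lies flat. I'll resume the push with the tip a little higher and watch the force.

{"method": "apply_moves", "body": {"series": "0 0 0 0.001 -0.004 0 0; 0 0 0 0.001 -0.008 0 0; 0 0 0 0.001 -0.012 0 0; 0 0 0 0.001 -0.016 0 0"}}

```text
clock: 8.38
tcp_pos: [0.5492, 0.1284, 0.0523]
orientation: [2.207, 0.031, -2.207]
contact_force: [-0.6, 0.1, -0.1]
grip_width: 0.0
```

```bash
python3 - <<'E'
from h import *
o=get_obs();print(o['clock'],o['tcp_pos'].round(4),o['contact_force'].round(1))
w=grab_frame('wrist');s=grab_frame('scene')[90:210,240:340]
o=get_obs();print(o['clock'],o['tcp_pos'].round(4),o['contact_force'].round(1))
a=cv2.resize(w[180:320,120:320],(500,350),interpolation=cv2.INTER_CUBIC);b=cv2.resize(s,(292,350),interpolation=cv2.INTER_CUBIC)
cv2.imwrite('pics/w8.png',np.hstack([a,b]))
E
```

```text
8.375 [0.5492 0.1284 0.0523] [-0.6  0.1 -0.1]
8.475 [0.5492 0.1288 0.0524] [ 0.8  0.1 -0.2]
```

View pics/w8.png

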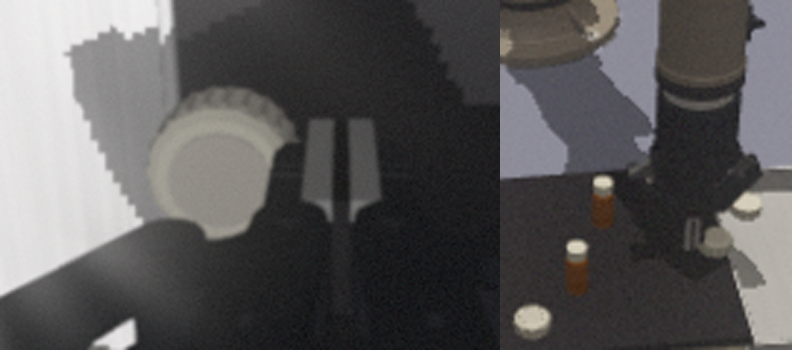

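At this height there's no jamming force, and the cap now overhangs the edge. Continuing.

{"method": "apply_moves", "body": {"series": "0 0 0 0 -0.005 0 0; 0 0 0 0 -0.010 0 0; 0 0 0 0 -0.015 0 0; 0 0 0 0 -0.020 0 0; 0 0 0 0 -0.025 0 0; 0 0 0 0 -0.030 0 0; 0 0 0 0 -0.036 0 0; 0 0 0 0 -0.036 0 0"}}

```text
clock: 9.48
tcp_pos: [0.548, 0.1648, 0.0521]
orientation: [2.207, 0.032, -2.207]
contact_force: [0.2, 0.2, 0.3]
grip_width: -0.0001
```

```bash
python3 - <<'E'
from h import *
o=get_obs();print(o['clock'],o['tcp_pos'].round(4),o['contact_force'].round(1))
w=grab_frame('wrist');s=grab_frame('scene')[100:215,200:380]
a=cv2.resize(w,(400,300));b=cv2.resize(s,(400,256),interpolation=cv2.INTER_CUBIC)
cv2.imwrite('pics/w9.png',np.vstack([a,b]))
E
```

```text
9.475 [0.548  0.1648 0.0521] [0.2 0.2 0.3]
```

View pics/w9.png

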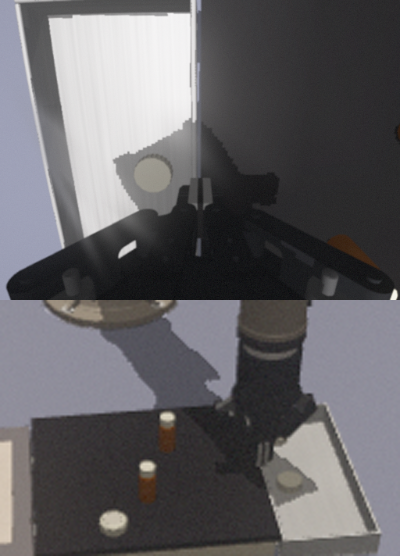

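Cap b dropped flat into the tray. On to cap c.

{"method": "apply_moves", "body": {"series": "0 0 0 -0.05 0 0 0; 0 0 0 -0.09 0 0 0; 0 0 0 -0.09 0.05 -0.02 0; 0 0 0 -0.09 0.10 -0.04 0; 0 0 0 -0.09 0.15 -0.06 0; 0 0 0 -0.09 0.20 -0.08 0; 0 0 0 -0.09 0.243 -0.096 0; 0 0 0 -0.09 0.243 -0.096 0; 0 0 0 -0.05 0.243 -0.096 0; 0 0 0 -0.02 0.243 -0.096 0; 0 0 0 0 0.243 -0.096 0; 0 0 0 0 0.243 -0.096 0"}}

```text
clock: 11.08
tcp_pos: [0.6497, -0.0756, 0.0509]
orientation: [2.204, 0.032, -2.211]
contact_force: [0.3, 0.2, 0.1]
grip_width: -0.0
```

```bash
python3 - <<'E'
from h import *
o=get_obs();print(o['clock'],o['tcp_pos'].round(4),o['contact_force'].round(1))
C=cam('wrist');w=grab_frame('wrist');s=grab_frame('scene')[100:215,200:380]
print(proj('wrist',[[.649,-.029,.059]],C)*400/512)
a=cv2.resize(w,(400,300));b=cv2.resize(s,(400,256),interpolation=cv2.INTER_CUBIC)
cv2.imwrite('pics/w10.png',np.vstack([a,b]))
E
```

```text
11.075 [ 0.6497 -0.0756  0.0509] [0.3 0.2 0.1]
[[129.82291551 194.61567653]]
```

View pics/w10.png

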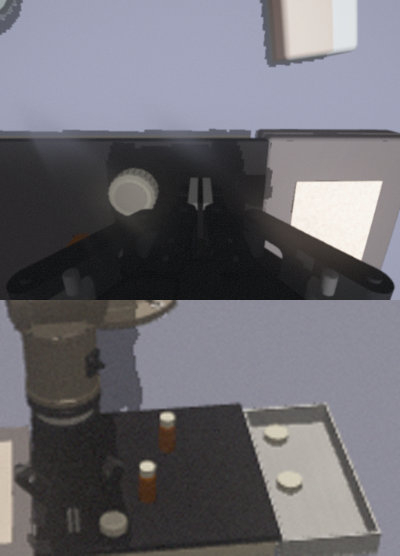

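Cap c is in line at wrist (133,192), where I predicted (130,195). I'll push it at the slightly higher tip height.

{"method": "apply_moves", "body": {"series": "0 0 0 -0.0015 -0.006 0 0; 0 0 0 -0.002 -0.012 0 0; 0 0 0 -0.002 -0.018 0 0; 0 0 0 -0.002 -0.026 0 0; 0 0 0 -0.002 -0.034 0 0; 0 0 0 -0.002 -0.042 0 0; 0 0 0 -0.002 -0.050 0 0; 0 0 0 -0.002 -0.058 0 0; 0 0 0 -0.002 -0.066 0 0; 0 0 0 -0.002 -0.074 0 0; 0 0 0 -0.002 -0.082 0 0; 0 0 0 -0.002 -0.090 0 0"}}

```text
clock: 12.68
tcp_pos: [0.6484, 0.0142, 0.0543]
orientation: [2.207, 0.031, -2.207]
contact_force: [0.0, 0.0, 0.2]
grip_width: 0.0003
```

```bash
python3 - <<'E'
from h import *
o=get_obs();print(o['clock'],o['tcp_pos'].round(4),o['contact_force'].round(1))
w=grab_frame('wrist');s=grab_frame('scene')[100:215,200:380]
a=cv2.resize(w,(400,300));b=cv2.resize(s,(400,256),interpolation=cv2.INTER_CUBIC)
cv2.imwrite('pics/w11.png',np.vstack([a,b]))
E
```

```text
12.675 [0.6484 0.0142 0.0543] [0.  0.  0.2]
```

View pics/w11.png

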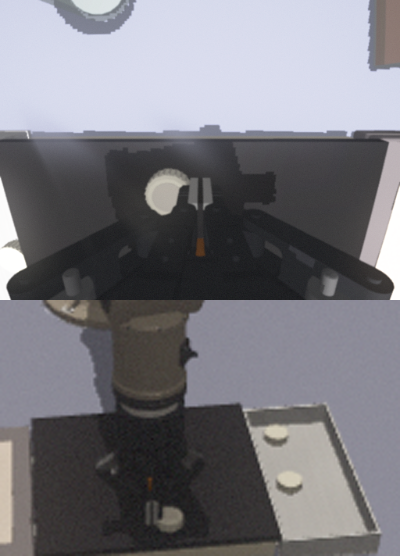

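{"method": "apply_moves", "body": {"series": "0 0 0 0 -0.008 0 0; 0 0 0 0 -0.016 0 0; 0 0 0 0 -0.024 0 0; 0 0 0 0 -0.032 0 0; 0 0 0 0 -0.040 0 0; 0 0 0 0 -0.048 0 0; 0 0 0 0 -0.056 0 0; 0 0 0 0 -0.064 0 0; 0 0 0 0 -0.072 0 0; 0 0 0 0 -0.080 0 0; 0 0 0 0 -0.088 0 0; 0 0 0 0 -0.096 0 0"}}

```text
clock: 14.28
tcp_pos: [0.6458, 0.1102, 0.0543]
orientation: [2.208, 0.031, -2.207]
contact_force: [-0.7, 0.2, -0.5]
grip_width: 0.0001
```

```bash
python3 - <<'E'
from h import *
o=get_obs();print(o['clock'],o['tcp_pos'].round(4),o['contact_force'].round(1))
w=grab_frame('wrist');s=grab_frame('scene')[100:215,200:380]
a=cv2.resize(w,(400,300));b=cv2.resize(s,(400,256),interpolation=cv2.INTER_CUBIC)
cv2.imwrite('pics/w12.png',np.vstack([a,b]))
E
```

```text
14.275 [0.6458 0.1102 0.0543] [-0.7  0.2 -0.5]
```

View pics/w12.png

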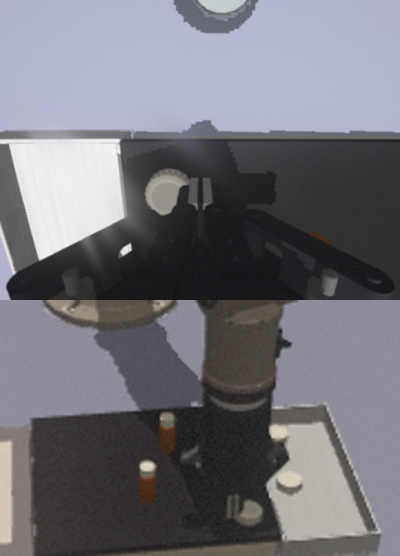

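Cap c is still in front of the finger at wrist (167,190), almost at the edge. Both vials are standing. Last stretch, then lift.

{"method": "apply_moves", "body": {"series": "0 0 0 0.001 -0.008 0 0; 0 0 0 0.001 -0.015 0 0; 0 0 0 0.001 -0.022 0 0; 0 0 0 0.001 -0.028 0 0; 0 0 0 0.001 -0.034 0 0; 0 0 0 0.001 -0.040 0 0; 0 0 0 0.001 -0.046 0 0; 0 0 0 0.001 -0.052 0 0; 0 0 0 0.001 -0.058 0 0; 0 0 0 0.001 -0.058 0 0"}}

```text
clock: 15.62
tcp_pos: [0.6441, 0.1686, 0.0533]
orientation: [2.207, 0.032, -2.207]
contact_force: [-0.4, -1.7, -0.4]
grip_width: 0.0
```

```bash
python3 - <<'E'
from h import *
o=get_obs();print(o['clock'],o['tcp_pos'].round(4),o['contact_force'].round(1))
w=grab_frame('wrist');s=grab_frame('scene')[100:215,200:380]
a=cv2.resize(w,(400,300));b=cv2.resize(s,(400,256),interpolation=cv2.INTER_CUBIC)
cv2.imwrite('pics/w13.png',np.vstack([a,b]))
E
```

```text
15.625 [0.6441 0.1686 0.0533] [-0.4 -1.7 -0.4]
```

View pics/w13.png

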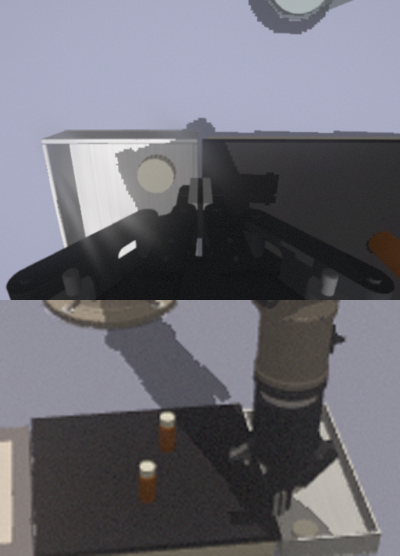

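{"method": "apply_moves", "body": {"series": "0 0 0 -0.05 0 0 0; 0 0 0 -0.11 0 0 0; 0 0 0 -0.17 0 0 0; 0 0 0 -0.18 0.055 0.015 0; 0 0 0 -0.18 0.11 0.03 0; 0 0 0 -0.18 0.17 0.045 0; 0 0 0 -0.18 0.23 0.06 0; 0 0 0 -0.18 0.29 0.075 0; 0 0 0 -0.18 0.35 0.09 0; 0 0 0 -0.18 0.41 0.105 0; 0 0 0 -0.18 0.46 0.12 0; 0 0 0 -0.18 0.46 0.12 0"}}

```text
clock: 17.23
tcp_pos: [0.5339, -0.3019, 0.2333]
orientation: [2.21, 0.017, -2.212]
contact_force: [0.2, 0.9, 0.3]
grip_width: 0.0003
```

```bash
python3 - <<'E'
from h import *
o=get_obs();print(o['clock'],o['tcp_pos'].round(4),o['contact_force'].round(1))
t=grab_frame('top');s=grab_frame('scene')
for n,img,r in (('top',t,(160,245,170,300)),('scene',s,(145,215,205,370))):
    m=np.zeros(img.shape[:2],np.uint8); m[r[0]:r[1],r[2]:r[3]]=(img.min(2)>100)[r[0]:r[1],r[2]:r[3]]
    k,l,st,c=cv2.connectedComponentsWithStats(m)
    for i in range(1,k):
        if 10<st[i,4]<60: print(n,st[i],c[i].round(2),ray(n,c[i],.095)[0].round(4))
t0=cv2.imread('pics/top0.png'); d=cv2.absdiff(t,t0).max(2)
cv2.imwrite('pics/f_top.png',np.vstack([cv2.resize(t[110:260,100:420],(640,300),interpolation=cv2.INTER_CUBIC),cv2.cvtColor(cv2.resize(d[110:260,100:420],(640,300)),cv2.COLOR_GRAY2BGR)]))
cv2.imwrite('pics/f_s.png',cv2.resize(s[110:280,50:450],(800,340),interpolation=cv2.INTER_CUBIC))
E
```

```text
17.225 [ 0.5339 -0.3019  0.2333] [0.2 0.9 0.3]
top [251 182   7   7  41] [254.   184.76] [0.5975 0.0164 0.095 ]
top [241 212   7   7  38] [243.68 215.18] [0.4993 0.0495 0.095 ]
scene [272 150   7   5  29] [274.83 152.1 ] [0.4978 0.0489 0.095 ]
scene [263 172   7   5  30] [265.73 174.17] [0.595  0.0153 0.095 ]
scene [350 213  20   2  26] [361.04 213.77] [0.7676 0.2317 0.095 ]
```

View pics/f_top.png

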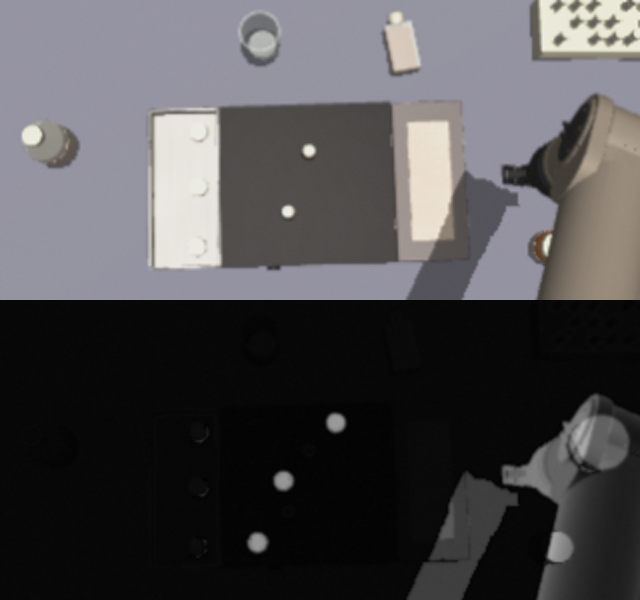

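View pics/f_s.png

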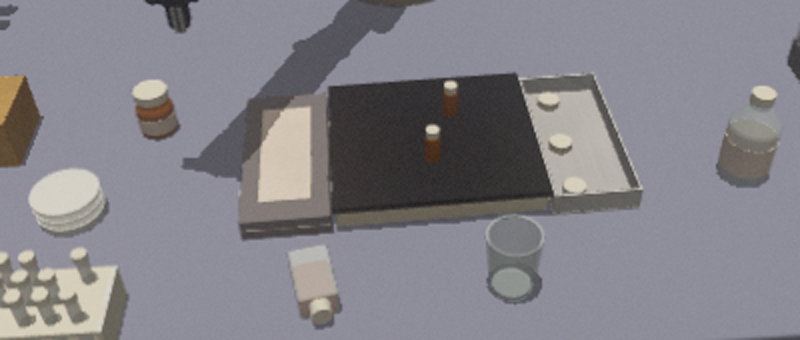

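All three caps lie in the tray, and both vials are where they started. The arm is clear of everything.

```bash
python3 -c "
from bench import *
print(get_obs()['qvel'].round(3)); print(hand_in())"
```

```text
[-0.032 -0.003 -0.032  0.005 -0.004  0.    -0.002]
the job is handed in; nothing more can be done
None
```

I pushed all three caps (a, then b, then c) across the plate with the closed fingertips, and each dropped into the steel tray on the robot's left. I handed the job in at about 17 s.

- **Caps and bystanders:** the last top and scene pictures show all three caps lying in the tray. Nothing else shows as moved in the part of the top view I compared. The arm hid the jar and dishes from the top camera, but in the scene view they look in place.
- **Vials:** both are standing. Their lids are within about 0.3 mm of their first measured positions in both cameras.
- **One hitch:** partway through pushing cap b, the finger wedged on it, with about 7 N upward and 4 N sideways on the tool. I backed off 5 mm, raised the tip about 3 mm and finished the push with no noticeable force. The readings after each of cap c's pushes stayed below 2 N.
- **Calibration:** the wrist camera put the caps up to about 3 mm nearer the robot than the top and scene cameras did, which was small enough not to affect the pushes.

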